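# Cam up the wide bottle riser in the nail studio

### The job

Two little flat-pack bottle risers are being put together on the nail desk. On the wider one, push the loose end panel up towards the board until the head of its stud sits in the mouth of the open cam lock, then turn the cam's wing clockwise all the way so that it draws the panel tight against the board. Do not touch the narrower riser, and let go of everything at the end.

Things in the scene. Friction and masses are not known exactly. Their poses are not given: they have to be found in the camera images.
- riser: Wider riser: fixed wood board lying flat, 175 (x) x 200 (y) x 18 mm, x -75 to +100. Origin on the desk below the cam's vertical axis, z up. Zinc cam on the board: base disc 58 mm wide, curved jaw up to 41 mm above the desk; on top an upright wing (bar) to grip, 10 mm thick, 44 long, 46 to 78 mm above the desk, centred on the axis. A small bottle stands on the board's far corner (x 70, y 70).
- riser_cam (a joint): Wider riser's cam, rad, grows clockwise from above. Starts 0 to 0.1: open, mouth to the panel (-x), wing along riser y. 1.45: hard stop, wing nearly along x. From about 0.4 the jaw hooks a stud head that is in its mouth and draws it, fully by 1.2; a head still outside is shut out. Stays where left; friction 0.06 N m, turning takes under 0.2.
- riser_panel (a joint): Gap g (m) from the wider riser's upright end panel to the board's -x edge. Panel 15 mm thick, 200 wide, top 80 above desk, outer face at riser x = -(90 mm + g); its ball-headed stud (y 0, 31 above desk) points +x at the cam. Slides along x, 2.5 N friction, stays. Starts 0.018 to 0.028; pushed it stops near 0.006, head in the open cam (caught up to 0.010); 0: tight.
- small_riser: Narrower riser, to be left alone: same build, material, cam and end panel (also standing open), but only 120 mm wide (y). Origin and axes as for the wider one.

How it is judged:
By the outcome, as a careful person would: the job done as asked, in the order asked, and still so for the second after the job is handed in, with the robot touching nothing.
It also fails if it takes over 45 s, if anything falls off the work surface, if the arm or the gripper's body presses on something with over 40 N, if the wrist force passes 120 N, or if a joint passes its speed limit or range.

### The arm

A 7-joint arm with a two-finger parallel gripper is mounted at the origin on the work surface. World frame = base frame: x ahead of the robot, y to its left, z up, the work surface at z = 0. Lengths are in m, angles in rad, forces in N, time in s.
With the tool pointing down it reaches from about 0.4 to 0.9 m from the base axis. Payload 5.5 kg.
Tool frame: the origin (TCP) lies between the finger pads; the fingertips stand 22 mm ahead of it and the grasp point (between the pads) lies 3 mm ahead of it (tips_ahead is the distance from the TCP to the fingertips, in m); x points along the fingers, y is the direction in which the jaws open and shut, and the axes are right-handed (so a half turn about x gives the same grasp; the last joint's range is limited). The gripper opens to 92 mm and grips with 3 to 60 N. Pads are 19 mm wide; open, the fingers measure 130 mm over their backs; the gripper's body (75 mm by 190 mm) begins 47 mm behind the grasp point.
Start: joints at [-0.993, 0.501, -0.427, 1.55, 0.221, 1.138, -0.21], TCP at [0.201, 0.618, 0.249] pointing down, gripper open.
Joint ranges: [-2.88, 2.88], [-0.31, 2.03], [-1.54, 1.56], [0.2, 2.42], [-1.41, 4.55], [0.19, 2.02], [-2.57, 2.57]. Speed limits (rad/s): [2.57, 2.57, 3.14, 3.14, 3.14, 3.14, 3.14].

### API

Orientations are given as a unit quaternion [x, y, z, w].
In Python, from plant import * gives the robot as it stands. The module is installed in compiled form; this text tells all that it offers.
- The arm moves only by the tool play_rows, never from a script. Its argument "targets" is a list of rows, each a list of 5 numbers: the shift along the tool's x, y, z in mm, then the turn about the tool's x in degrees, then the opening in per cent of the stroke, from 0 (shut) to 100 (fully open). A call has 1 to 10 rows; each row shifts and turns the pose as measured when the row begins, along the tool's axes as they then stand; what a row does not reach is not made up. A row lasts 1/10 s, in which the tool goes at most 50 mm and 8.59 degrees, less where a joint would pass 70% of its speed; a pose out of reach is approached as far as the arm can. A call is refused whole if a number of a shift passes 50 or a number of a turn 8.59, either way. A call with a gripper value outside its range is refused whole. The fingers move at their own pace and stop on an object; "newtons" is the grip in N (left out, the last holds). Time passes only in rows, so rows that do not move let the fingers close. It gives the time, the measured TCP pose, the force and the opening at its end, in the units of the state.
- sense(): the state, without advancing time (a new reading comes with each control period).
- grab_frame(name): name is "scene" or "top"; returns a dict with "img" (480x640x3 uint8, red, green, blue), "fx", "fy", "cx", "cy" (pixels), "k1" (the pictures are not rectified: a ray, as slopes to the right and down, at radius r is drawn at 1 + k1 r^2 times it, then the intrinsics apply), "world_from_camera" (4x4, takes a point from camera to world coordinates). Camera axes: x right, y up, looking along -z (the intrinsics and any distortion apply to the point x, -y, -z); pixel columns grow to the right and rows downward; lengths in m; the calibration is good to about 2 mm. A picture is of the moment at which its call begins. There is no depth.
- close_job(): hands the job in, once; it reports no verdict.
The state is a dict: "t": time; "joint_positions": joint angles; "joint_vel": joint speeds; "tau": joint torques, N m; "eef_pos": TCP position; "ee_rot": TCP orientation; "wrist_force": force on the tool from outside, world axes, zero at the start; "wrist_torque": the same for the moment, N m; "finger_gap": finger opening in m.
Only numpy, scipy, OpenCV 4.12 (cv2) and the standard library are available. Lean on these libraries where they do the work, as an engineer would, in place of code of your own. Each camera call takes 0.05 s, during which the arm holds its last target. There are 200 camera calls.

## Working session

There is one attempt and no reset: what is moved stays moved. The work goes in short steps, Python scripts to look and compute and a tool call to move; the robot and the scene stay as the last step left them, time stands still between calls to the robot, and variables do not carry over. Pictures are saved under pics/ and viewed, about 8 in all and at most 12, crops included, and the job is handed in when it is done.

Besides the shell and the picture viewer there is one more tool, called as name(argument=value, ...), one argument or row to a line, values as JSON. play_rows: Moves the arm, as the interface text tells. Its arguments: {"type":"object","properties":{"targets":{"type":"array","items":{"type":"array","items":{"type":"number"}}},"newtons":{"type":"number"}},"required":["targets"]}

```bash
mkdir -p pics; cat > h.py <<'E'
from plant import *
import numpy as np, cv2
def snap(n,f):
    d=grab_frame(n); cv2.imwrite('pics/'+f,cv2.cvtColor(d['img'],cv2.COLOR_RGB2BGR))
    np.save('pics/'+n+'.npy',{k:v for k,v in d.items() if k!='img'},allow_pickle=True); return d
def ld(n): return np.load('pics/'+n+'.npy',allow_pickle=True).item()
def K(d): return np.array([[d['fx'],0,d['cx']],[0,d['fy'],d['cy']],[0,0,1.]])
def pix2w(d,u,v,z):
    p=cv2.undistortPoints(np.array([[[u,v]]],float),K(d),np.array([d['k1'],0,0,0.]))[0,0]
    T=np.array(d['world_from_camera']); r=T[:3,:3]@[p[0],-p[1],-1]; o=T[:3,3]
    return o+r*(z-o[2])/r[2]
def w2pix(d,P):
    T=np.linalg.inv(np.array(d['world_from_camera'])); q=(T[:3,:3]@np.atleast_2d(P).T).T+T[:3,3]
    q=q*[1,-1,-1]
    return cv2.projectPoints(q,np.zeros(3),np.zeros(3),K(d),np.array([d['k1'],0,0,0.]))[0][:,0]
E
python3 - <<'E'
from h import *
for n in('scene','top'):
    d=snap(n,n+'1.png'); print(n,d['fx'],d['k1'],np.round(d['world_from_camera'],3).tolist())
s=sense(); print(s)
E
```

```text
scene 524.7403084953507 0.01596983500971264 [[0.366, -0.741, 0.563, 1.082], [0.931, 0.29, -0.223, -0.168], [0.002, 0.606, 0.796, 0.693], [0.0, 0.0, 0.0, 1.0]]
top 504.6194938557912 -0.1407290872510906 [[0.017, 0.991, -0.132, 0.529], [-0.999, 0.02, 0.024, 0.018], [0.027, 0.131, 0.991, 0.751], [0.0, 0.0, 0.0, 1.0]]
{'t': 0.1, 'joint_positions': array([-0.99282814,  0.50176845, -0.42679751,  1.55133545,  0.22081113,
        1.13829583, -0.21025052]), 'joint_vel': array([-5.84061537e-04, -3.74836949e-03, -4.33902287e-04, -3.65503867e-03,
       -1.79335351e-03,  9.30153728e-04,  5.66368092e-05]), 'tau': array([-1.16606898e-02, -5.67859590e+01, -5.83883956e+00, -2.79915547e+01,
       -6.90809288e-02,  2.40539911e-02,  3.37557719e-05]), 'eef_pos': array([0.20110206, 0.61748974, 0.24777631]), 'ee_rot': array([ 0.11018756,  0.69848761, -0.1114053 ,  0.69825684]), 'wrist_force': array([-0.69511038, -0.21568145,  0.55376213]), 'wrist_torque': array([-0.02605437, -0.03138067,  0.06223466]), 'finger_gap': 0.0916453752769765}
```

View pics/top1.png

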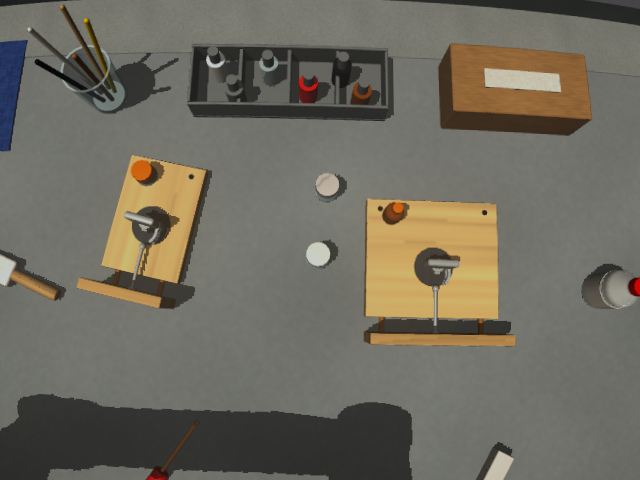

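View pics/scene1.png

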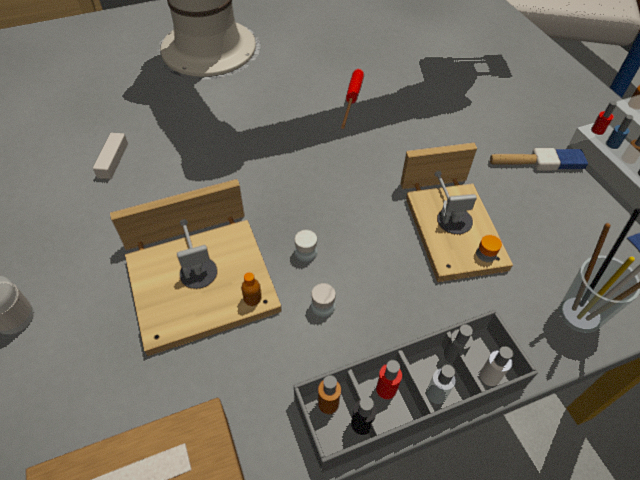

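The top view shows the wider riser at right: board corners at about (366,200), (496,205), (498,319), (365,318). The wing is at about (443,264) and the panel at (370–515, 340). The narrower riser is at left and the arm is out of view. The scene view agrees. I'll enlarge the wider riser next.

```bash
python3 - <<'E'
import cv2
i=cv2.imread('pics/top1.png'); cv2.imwrite('pics/c1.png',cv2.resize(i[190:360,350:530],None,fx=4.4,fy=3.5*4.4/4.4,interpolation=cv2.INTER_CUBIC))
E
```

```text
(no output)
```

View pics/c1.png

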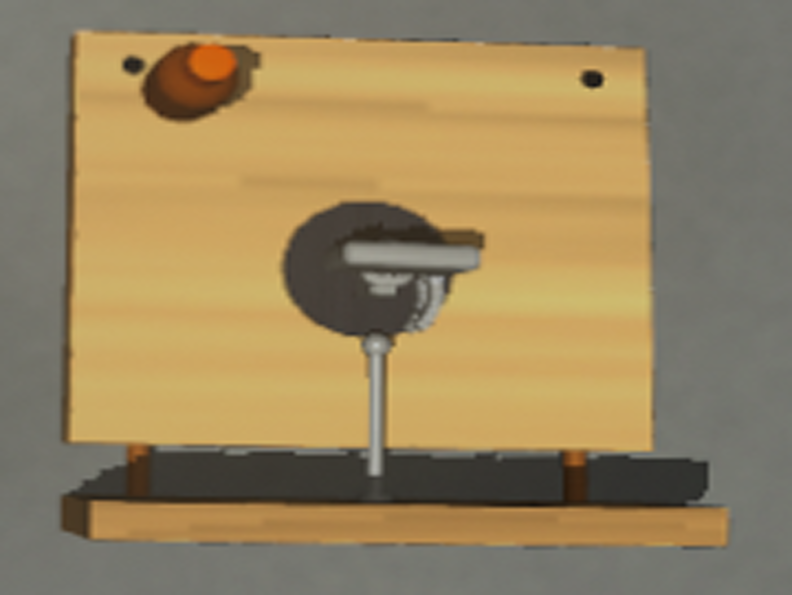

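The enlarged crop shows the board's top-face corners at (76,32), (644,47), (652,450), (68,442) in crop pixels. The panel's top edge runs from (90,540) to (727,545), and the wing runs from (343,250) to (479,257).

```bash
python3 - <<'E'
from h import *
from scipy.optimize import least_squares
d=ld('top'); f=lambda a:np.array(a,float)/[4.4,3.5]+[350,190]
B=f([(76,32),(644,47),(652,450),(68,442)]); P=f([(90,540),(727,545),(90,503),(728,508)]); W=f([(343,250),(479,257)])
bm=[(.1,.1),(.1,-.1),(-.075,-.1),(-.075,.1)]
def R(a): return np.array([[np.cos(a),-np.sin(a)],[np.sin(a),np.cos(a)]])
def mod(p):
    x,y,a,g,q=p
    L=[(u,v,.018) for u,v in bm]+[(-.09-g,.1,.08),(-.09-g,-.1,.08),(-.075-g,.1,.08),(-.075-g,-.1,.08)]
    L+=[(.022*np.sin(q),.022*np.cos(q),.078),(-.022*np.sin(q),-.022*np.cos(q),.078)]
    L=np.array(L); L[:,:2]=L[:,:2]@R(a).T+[x,y]; return L
M=np.vstack([B,P,W])
r=least_squares(lambda p:(w2pix(d,mod(p))-M).ravel(),[.5,-.2,0,.02,0]); print(r.x, r.fun.reshape(-1,2).round(1).tolist())
x,y,a,g,q=r.x
L=mod(r.x); i=cv2.imread('pics/scene1.png'); s=ld('scene')
for u,v in w2pix(s,L): cv2.circle(i,(int(round(u)),int(round(v))),1,(0,0,255),-1)
cv2.imwrite('pics/ov.png',cv2.resize(i[170:360,100:290],None,fx=3,fy=3))
for n,l in dict(panelout=(-.09-g,0),pre=(-.13-g,0),goal=(-.096,0),cam=(0,0)).items(): print(n,R(a)@l+[x,y])
from scipy.spatial.transform import Rotation as Ro
st=sense();print(Ro.from_quat(st['ee_rot']).as_matrix().round(3))
E
```

```text
[ 0.60276608 -0.16976387 -0.00821995  0.02184897  0.03697643] [[-0.7, -0.7], [-0.1, -0.2], [0.4, 0.2], [-0.4, 0.3], [-0.4, 0.3], [0.4, 0.3], [-0.2, -0.5], [0.1, -0.2], [0.2, 0.2], [0.7, 0.2]]
panelout [ 0.49092089 -0.16884449]
pre [ 0.45092224 -0.16851569]
goal [ 0.50676932 -0.16897476]
cam [ 0.60276608 -0.16976387]
[[-0.001  0.31   0.951]
 [-0.002  0.951 -0.31 ]
 [-1.    -0.002 -0.   ]]
```

View pics/ov.png

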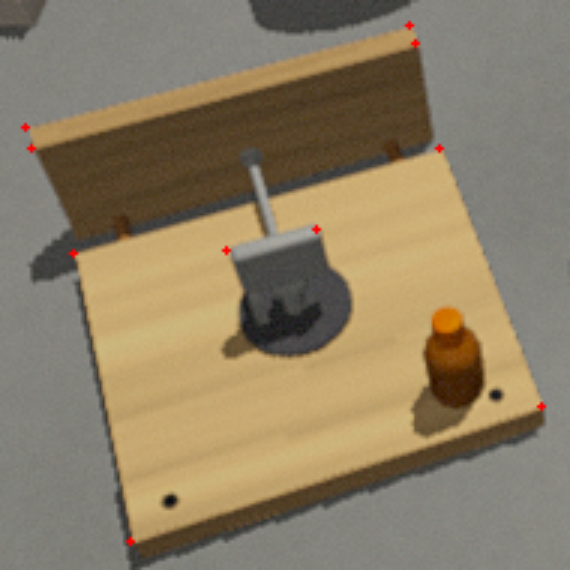

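The fit is consistent: residuals are under 1 px in the top view and about 2 px in the scene overlay. The riser is at (0.603, -0.170), yaw -0.5°, with a gap of about 22 mm. I'll start moving along an arc at height.

play_rows(
  targets=[
    [0, -27, 42, 0, 0],
    [0, -27, 42, 0, 0],
    [0, -27, 42, 0, 0],
    [0, -27, 42, 0, 0],
    [0, -27, 42, 0, 0],
    [0, -27, 42, 0, 0],
    [0, -27, 42, 0, 0],
    [0, -27, 42, 0, 0],
    [0, -27, 42, 0, 0],
  ],
  newtons=30,
)

```text
t: 1.0
eef_pos: [0.4803, 0.2727, 0.2422]
ee_rot: [0.104, 0.703, -0.106, 0.696]
wrist_force: [0.9, 2.7, -0.1]
finger_gap: 0.0244
```

```bash
cat > st.py <<'E'
from h import *
import sys
from scipy.spatial.transform import Rotation as Ro
def st(target=None):
    s=sense(); R=Ro.from_quat(s['ee_rot']).as_matrix()
    print('t',round(s['t'],2),'pos',s['eef_pos'].round(4),'yang',np.degrees(np.arctan2(R[1,1],R[0,1])).round(2),'xax',R[:,0].round(3),'F',s['wrist_force'].round(1),'M',s['wrist_torque'].round(2),'gap',round(s['finger_gap'],4),'q',s['joint_positions'].round(2))
    if target is not None: print('tool delta mm',(R.T@(np.array(target)-s['eef_pos'])*1e3).round(1))
st(np.array(sys.argv[1:4],float) if len(sys.argv)>3 else None)
E
python3 st.py .45 -.169 .25
```

```text
t 1.0 pos [0.4803 0.2727 0.2422] yang 72.99 xax [-0.01  -0.001 -1.   ] F [ 0.9  2.7 -0.1] M [ 0.07 -0.02  0.  ] gap 0.0244 q [-0.32  0.32 -0.3   1.8   0.1   1.04  0.62]
tool delta mm [  -6.9 -431.2  100.2]
```

play_rows(
  targets=[
    [0, -48, 11, 0, 0],
    [0, -48, 11, 0, 0],
    [0, -48, 11, 0, 0],
    [0, -48, 11, 0, 0],
    [0, -48, 11, 0, 0],
    [0, -48, 11, 0, 0],
    [0, -48, 11, 0, 0],
    [0, -48, 11, 0, 0],
    [0, -30, 10, 0, 0],
  ],
)

```text
t: 1.9
eef_pos: [0.4509, -0.1616, 0.2406]
ee_rot: [0.106, 0.702, -0.108, 0.695]
wrist_force: [0.6, -0.2, 0.5]
finger_gap: 0.0001
```

play_rows(
  targets=[
    [0, 0, 0, 8.5, 0],
    [0, 0, 0, 8.5, 0],
    [0, 0, 0, 8.5, 0],
    [0, 0, 0, 8.5, 0],
    [0, 0, 0, 8.5, 0],
    [0, 0, 0, 8.5, 0],
    [0, 0, 0, 8.5, 0],
    [0, 0, 0, 8.5, 0],
    [0, 0, 0, 4, 0],
  ],
)

```text
t: 2.8
eef_pos: [0.4461, -0.1695, 0.2376]
ee_rot: [-0.498, -0.501, 0.507, -0.494]
wrist_force: [-0.4, 1.1, 1.4]
finger_gap: 0.0002
```

```bash
python3 st.py .45 -.169 .06
```

```text
t 2.8 pos [ 0.4461 -0.1695  0.2376] yang -0.6 xax [-0.017 -0.001 -1.   ] F [-0.4  1.1  1.4] M [-0.06  0.04  0.01] gap 0.0002 q [ 0.18  0.18  0.14  1.99 -0.02  0.99  0.32]
tool delta mm [177.5   6.9  -0.9]
```

play_rows(
  targets=[
    [46, 0, 0, 0, 0],
    [46, 0, 0, 0, 0],
    [46, 0, 0, 0, 0],
    [30, 0, 0, 0, 0],
    [14, 0, 0, 0, 0],
    [0, 0, 0, 0, 0],
  ],
)

```text
t: 3.4
eef_pos: [0.4452, -0.1697, 0.0506]
ee_rot: [-0.499, -0.499, 0.507, -0.495]
wrist_force: [-1.0, -1.2, 0.1]
finger_gap: 0.0004
```

```bash
python3 st.py .472 -.169 .052
```

```text
t 3.4 pos [ 0.4452 -0.1697  0.0506] yang -0.69 xax [-0.012 -0.003 -1.   ] F [-1.  -1.2  0.1] M [-0.04  0.07 -0.04] gap 0.0004 q [ 0.21  0.48  0.11  2.12 -0.08  0.56  0.37]
tool delta mm [-1.7 26.7 -1. ]
```

play_rows(
  targets=[
    [0, 10, 0, 0, 0],
    [0, 10, 0, 0, 0],
    [0, 6, 0, 0, 0],
    [0, 3, 0, 0, 0],
  ],
)

```text
t: 3.8
eef_pos: [0.4772, -0.1703, 0.0524]
ee_rot: [-0.5, -0.499, 0.506, -0.495]
wrist_force: [-3.2, -0.3, -1.1]
finger_gap: 0.0005
```

play_rows(
  targets=[
    [0, 4, 0, 0, 0],
    [0, 4, 0, 0, 0],
  ],
)

```text
t: 4.0
eef_pos: [0.4847, -0.1704, 0.0527]
ee_rot: [-0.499, -0.499, 0.507, -0.494]
wrist_force: [-2.5, -0.5, -1.5]
finger_gap: 0.0004
```

play_rows(
  targets=[
    [0, 3, 0, 0, 0],
  ],
)

```text
t: 4.1
eef_pos: [0.4877, -0.1704, 0.0527]
ee_rot: [-0.499, -0.5, 0.507, -0.494]
wrist_force: [-3.1, 0.3, -0.6]
finger_gap: 0.0005
```

```bash
python3 st.py .488 -.169 .052; python3 -c "
from h import *
snap('top','top2.png');snap('scene','scene2.png')
i=cv2.imread('pics/scene2.png');j=cv2.imread('pics/top2.png')
f=lambda a:cv2.resize(a,(400,400),interpolation=cv2.INTER_CUBIC)
cv2.imwrite('pics/c2.png',cv2.hconcat([f(i[180:320,110:250]),f(j[200:360,350:510])]))"
```

```text
t 4.1 pos [ 0.4877 -0.1704  0.0527] yang -0.7 xax [-0.013 -0.002 -1.   ] F [-3.1  0.3 -0.6] M [-0.13  0.56  0.01] gap 0.0005 q [ 0.19  0.53  0.11  2.02 -0.08  0.61  0.34]
tool delta mm [ 0.7  0.3 -1.4]
```

View pics/c2.png

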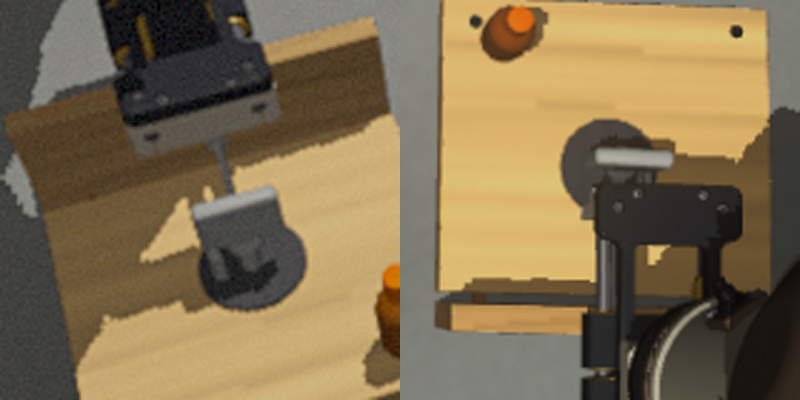

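The panel is moving with about 3 N of friction and hasn't reached a stop yet. The wing is undisturbed. I'll keep pushing in small steps until the force rises.

play_rows(
  targets=[
    [0, 2, 0, 0, 0],
  ],
)

```text
t: 4.3
eef_pos: [0.4883, -0.1704, 0.0525]
ee_rot: [-0.499, -0.5, 0.508, -0.493]
wrist_force: [-10.6, 0.9, 8.2]
finger_gap: 0.0008
```

play_rows(
  targets=[
    [0, 2, 0, 0, 0],
  ],
)

```text
t: 4.4
eef_pos: [0.4882, -0.1704, 0.0525]
ee_rot: [-0.498, -0.501, 0.508, -0.492]
wrist_force: [-9.5, 1.3, 8.4]
finger_gap: 0.0006
```

play_rows(
  targets=[
    [0, 1.5, 0, 0, 0],
  ],
)

```text
t: 4.5
eef_pos: [0.4881, -0.1703, 0.0526]
ee_rot: [-0.498, -0.502, 0.509, -0.491]
wrist_force: [-6.6, 0.7, 3.9]
finger_gap: 0.0005
```

The push hit the hard stop at TCP x 0.488, which is the predicted value. I'll back off, rise, open and go above the wing.

play_rows(
  targets=[
    [0, -12, 0, 0, 0],
    [0, -12, 0, 0, 0],
    [-45, 0, 0, 0, 0],
    [-45, 0, 0, 0, 0],
    [0, 48, 0, 0, 100],
    [0, 48, 0, 0, 100],
    [0, 30, 0, 1, 100],
    [0, 10, 0, 1, 100],
  ],
)

```text
t: 5.3
eef_pos: [0.6037, -0.1737, 0.1499]
ee_rot: [-0.511, -0.488, 0.515, -0.486]
wrist_force: [0.6, 0.1, -1.2]
finger_gap: 0.0278
```

```bash
python3 st.py .603 -.170 .069
```

```text
t 5.3 pos [ 0.6037 -0.1737  0.1499] yang -3.04 xax [-0.006 -0.002 -1.   ] F [ 0.6  0.1 -1.2] M [-0.07  0.05  0.02] gap 0.0278 q [ 0.14  0.54  0.13  1.7  -0.08  0.91  0.25]
tool delta mm [80.9 -0.4 -3.9]
```

play_rows(
  targets=[
    [0, 0, -4, 0, 100],
    [0, 0, 0, 0, 100],
    [0, 0, 0, 0, 100],
    [30, 0, 0, 0, 100],
    [30, 0, 0, 0, 100],
    [15, 0, 0, 0, 100],
    [0, 0, 0, 0, 100],
  ],
)

```text
t: 6.0
eef_pos: [0.6007, -0.1704, 0.0747]
ee_rot: [-0.511, -0.487, 0.515, -0.487]
wrist_force: [0.2, 1.3, 0.4]
finger_gap: 0.0837
```

```bash
python3 st.py .603 -.170 .069; python3 -c "
from h import *
snap('top','top3.png');snap('scene','scene3.png')
i=cv2.imread('pics/scene3.png');j=cv2.imread('pics/top3.png')
f=lambda a:cv2.resize(a,(400,400),interpolation=cv2.INTER_CUBIC)
cv2.imwrite('pics/c3.png',cv2.hconcat([f(i[180:320,110:250]),f(j[200:360,350:510])]))"
```

```text
t 6.0 pos [ 0.6007 -0.1704  0.0747] yang -3.03 xax [-0.003 -0.003 -1.   ] F [0.2 1.3 0.4] M [-0.06  0.11 -0.  ] gap 0.0837 q [ 0.15  0.63  0.11  1.75 -0.09  0.77  0.25]
tool delta mm [ 5.7  2.3 -0.6]
```

View pics/c3.png

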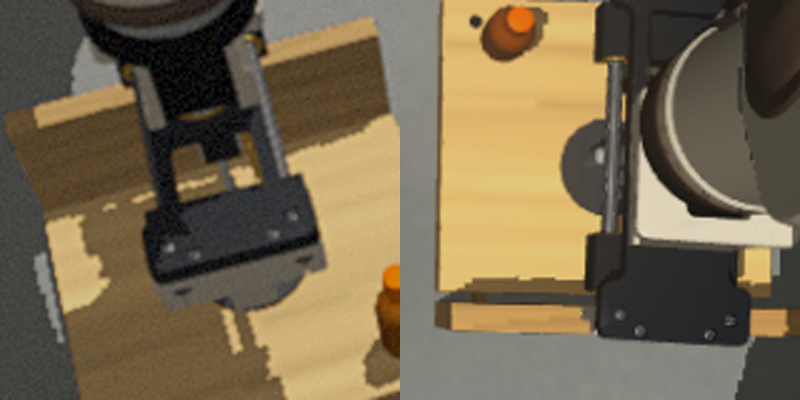

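The open jaws straddle the wing, clear of the panel. I'll descend 5 mm and close.

play_rows(
  targets=[
    [5, 2, 0, 0, 0],
    [0, 0, 0, 0, 0],
    [0, 0, 0, 0, 0],
    [0, 0, 0, 0, 0],
    [0, 0, 0, 0, 0],
    [0, 0, 0, 0, 0],
    [0, 0, 0, 0, 0],
  ],
  newtons=35,
)

```text
t: 6.8
eef_pos: [0.6083, -0.172, 0.0768]
ee_rot: [0.514, 0.483, -0.512, 0.49]
wrist_force: [0.1, 0.9, -0.0]
finger_gap: 0.0406
```

```bash
python3 st.py .603 -.170 .069
```

```text
t 6.8 pos [ 0.6083 -0.172   0.0768] yang -3.03 xax [ 0.009 -0.006 -1.   ] F [ 0.1  0.9 -0. ] M [-0.09  0.13 -0.06] gap 0.0406 q [ 0.15  0.63  0.11  1.74 -0.09  0.77  0.25]
tool delta mm [ 7.7 -5.4 -1.7]
```

```bash
python3 -c "
from h import *
for i in range(4):
    s=sense();print(s['t'],s['eef_pos'].round(4),s['joint_positions'].round(4),s['finger_gap']); grab_frame('top')"
```

```text
6.8 [ 0.6083 -0.172   0.0768] [ 0.1463  0.6341  0.1149  1.7378 -0.0931  0.7653  0.2527] 0.04059207251252075
6.85 [ 0.6082 -0.172   0.0768] [ 0.1463  0.6341  0.1149  1.7378 -0.093   0.7653  0.2527] 0.03649818451869372
6.9 [ 0.6082 -0.172   0.0767] [ 0.1463  0.6342  0.1149  1.7378 -0.0931  0.7652  0.2527] 0.03272114270361645
6.95 [ 0.6081 -0.172   0.0766] [ 0.1463  0.6343  0.1149  1.7379 -0.093   0.7652  0.2527] 0.028593990254138706
```

play_rows(
  targets=[
    [6, -4, -2, 0, 0],
    [2, -1, 0, 0, 0],
  ],
)

```text
t: 7.2
eef_pos: [0.6036, -0.1695, 0.0685]
ee_rot: [0.514, 0.483, -0.512, 0.49]
wrist_force: [-4.7, 2.8, 10.2]
finger_gap: 0.0096
```

play_rows(
  targets=[
    [0, 0, 0, 0, 0],
  ],
)

```text
t: 7.3
eef_pos: [0.6035, -0.1694, 0.0685]
ee_rot: [0.514, 0.483, -0.512, 0.491]
wrist_force: [0.3, -1.3, 6.6]
finger_gap: 0.01
```

```bash
python3 st.py .603 -.170 .069
```

```text
t 7.3 pos [ 0.6035 -0.1694  0.0685] yang -3.0 xax [ 0.009 -0.006 -1.   ] F [ 0.3 -1.3  6.6] M [-0.2   0.46  0.  ] gap 0.01 q [ 0.15  0.64  0.11  1.75 -0.09  0.74  0.25]
tool delta mm [-0.5 -0.4  0.7]
```

The wing is gripped: the gap is 10 mm and the axis is at x = 0.6035. Next is the clockwise turn.

play_rows(
  targets=[
    [0, 0, 0, 6, 0],
    [0, 0, 0, 6, 0],
    [0, 0, 0, 6, 0],
    [0, 0, 0, 6, 0],
    [0, 0, 0, 6, 0],
  ],
)

```text
t: 7.8
eef_pos: [0.6037, -0.1695, 0.0685]
ee_rot: [0.627, 0.329, -0.622, 0.335]
wrist_force: [1.8, -0.1, 1.4]
finger_gap: 0.0098
```

```bash
python3 st.py .6035 -.170 .069
```

```text
t 7.8 pos [ 0.6037 -0.1695  0.0685] yang -34.0 xax [ 0.01  -0.006 -1.   ] F [ 1.8 -0.1  1.4] M [-0.02  0.47  0.06] gap 0.0098 q [ 0.05  0.65  0.25  1.76 -0.21  0.75 -0.19]
tool delta mm [-0.5  0.1  0.6]
```

play_rows(
  targets=[
    [0, 0, 0, 6, 0],
    [0, 0, 0, 6, 0],
    [0, 0, 0, 6, 0],
    [0, 0, 0, 6, 0],
    [0, 0, 0, 6, 0],
    [0, 0, 0, 6, 0],
  ],
)

```text
t: 8.4
eef_pos: [0.604, -0.1698, 0.0685]
ee_rot: [0.701, 0.112, -0.695, 0.118]
wrist_force: [1.7, 0.0, 1.8]
finger_gap: 0.0098
```

```bash
python3 st.py .6035 -.170 .069
```

```text
t 8.4 pos [ 0.604  -0.1698  0.0685] yang -71.34 xax [ 0.01  -0.007 -1.   ] F [1.7 0.  1.8] M [0.06 0.51 0.04] gap 0.0098 q [-0.07  0.67  0.41  1.76 -0.36  0.77 -0.73]
tool delta mm [-0.5  0.1  0.5]
```

play_rows(
  targets=[
    [0, 0, 0, 6, 0],
    [0, 0, 0, 4, 0],
    [0, 0, 0, 2, 0],
  ],
)

```text
t: 8.7
eef_pos: [0.6041, -0.1699, 0.0686]
ee_rot: [0.709, 0.035, -0.703, 0.04]
wrist_force: [0.4, -0.4, 1.4]
finger_gap: 0.0099
```

play_rows(
  targets=[
    [0, 0, 0, 2, 0],
    [0, 0, 0, 2, 0],
  ],
)

```text
t: 8.9
eef_pos: [0.6041, -0.1699, 0.0686]
ee_rot: [0.71, 0.01, -0.704, 0.016]
wrist_force: [-0.8, -1.3, 2.8]
finger_gap: 0.0104
```

```bash
python3 st.py .6035 -.170 .069
```

```text
t 8.9 pos [ 0.6041 -0.1699  0.0686] yang -87.94 xax [ 0.009 -0.008 -1.   ] F [-0.8 -1.3  2.8] M [-0.14  0.62  0.75] gap 0.0104 q [-0.12  0.69  0.48  1.76 -0.42  0.78 -0.97]
tool delta mm [-0.5  0.1  0.6]
```

The moment rose to 0.75 N m past 84°, so the cam is on its hard stop. I'll release and lift.

play_rows(
  targets=[
    [0, 0, 0, -2, 60],
    [0, 0, 0, -1, 60],
    [0, 0, 0, 0, 60],
    [0, 0, 0, 0, 60],
    [0, 0, 0, 0, 60],
    [0, 0, 0, 0, 60],
  ],
)

```text
t: 9.5
eef_pos: [0.6033, -0.1697, 0.0676]
ee_rot: [0.709, 0.03, -0.704, 0.035]
wrist_force: [0.4, 0.1, -0.0]
finger_gap: 0.0528
```

play_rows(
  targets=[
    [-40, 0, 0, 0, 60],
    [-45, 0, 0, 0, 60],
    [-45, 0, 0, 0, 60],
    [-40, 0, 0, 0, 60],
    [0, 40, -28, 0, 60],
    [0, 40, -28, 0, 60],
    [0, -40, -28, 0, 60],
    [0, 0, 0, 0, 60],
  ],
)

```text
t: 10.3
eef_pos: [0.6904, -0.2024, 0.2452]
ee_rot: [0.709, 0.03, -0.704, 0.034]
wrist_force: [-0.4, 3.4, -0.2]
finger_gap: 0.0551
```

```bash
python3 st.py; python3 -c "
from h import *
snap('top','top4.png');snap('scene','scene4.png')
i=cv2.imread('pics/scene4.png');j=cv2.imread('pics/top4.png')
f=lambda a:cv2.resize(a,(400,400),interpolation=cv2.INTER_CUBIC)
cv2.imwrite('pics/c4.png',cv2.hconcat([f(i[180:350,110:280]),f(j[190:360,350:520])]))"
```

```text
t 10.3 pos [ 0.6904 -0.2024  0.2452] yang -84.87 xax [ 0.008 -0.005 -1.   ] F [-0.4  3.4 -0.2] M [0.2  0.08 0.03] gap 0.0551 q [-0.1   0.64  0.55  1.39 -0.34  1.2  -1.  ]
```

View pics/c4.png

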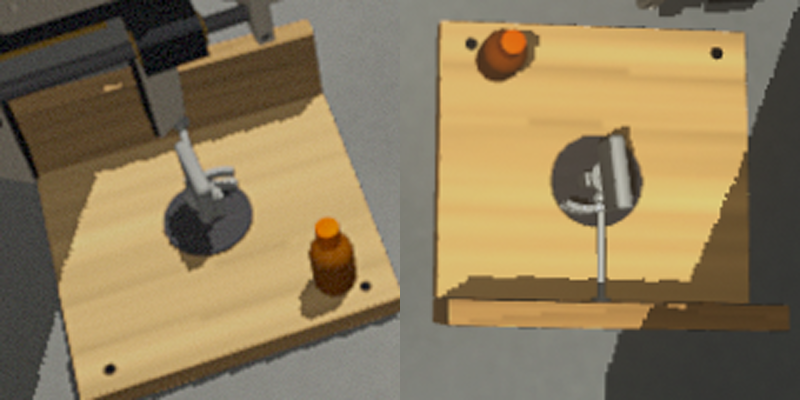

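The view shows the panel flush against the board, the wing nearly along x from (617,137) to (623,207), and the arm clear. Now I'll check this in numbers.

```bash
python3 - <<'E'
from h import *
d=ld('top'); f=lambda a:np.array(a)/(400/170)+[350,190]
o=np.array([.6033,-.1698]);a=-.0082;R=np.array([[np.cos(a),np.sin(a)],[-np.sin(a),np.cos(a)]])
for n,p,z in[('far',(617,137),.078),('near',(623,207),.078),('pL',(449,325),.08),('pR',(788,330),.08),('piL',(449,301),.08),('piR',(788,306),.08)]:
    print(n,(R@(pix2w(d,*f(p),z)[:2]-o)*1e3).round(1))
E
```

```text
far [  26.5 -253.2]
near [ -16.6 -255.2]
pL [ -87.9 -136.9]
pR [ -92.8 -373.8]
piL [ -74.  -137.1]
piR [ -77.7 -374.2]
```

```bash
python3 - <<'E'
from h import *
d=ld('top'); f=lambda a:(np.array(a)-[400,0])/(400/170)+[350,190]
o=np.array([.6033,-.1698]);a=-.0082;R=np.array([[np.cos(a),np.sin(a)],[-np.sin(a),np.cos(a)]])
for n,p,z in[('far',(617,137),.078),('near',(623,207),.078),('pL',(449,325),.08),('pR',(788,330),.08),('piL',(449,301),.08),('piR',(788,306),.08)]:
    print(n,(R@(pix2w(d,*f(p),z)[:2]-o)*1e3).round(1))
E
```

```text
far [19.2  2.3]
near [-21.5  -1. ]
pL [-90.7  99.4]
pR [-91. -99.]
piL [-77.2  99.6]
piR [-77.1 -99.1]
```

```bash
python3 -c "
from plant import *
print(close_job())"
```

```text
the job is handed in; nothing more can be done
None
```

The wider riser is assembled: the panel is seated and tight against the board, and its cam is turned clockwise to the hard stop. I handed the job in at about 10.3 s on the robot's clock.

- **Panel push:** I pushed the panel along the stud line until it stopped hard. The stop came at tool x 0.488, which is what the measured pose predicted for the stud head sitting in the open cam. The wrist force read about 11 N there.
- **Cam turn:** I gripped the wing (10 mm opening) and turned it clockwise to about 85°. The turning moment then rose to 0.75 N m, which marks the hard stop. I released it, lifted clear and backed away.

**Last checks (top camera):**
- **Panel:** its outer face is at riser x of about -91 mm, against -90 mm for fully tight. That leaves a gap of 1 mm or less, within measuring error.
- **Wing:** it lies about 5° off the riser's x axis, against about 7° expected at the stop. I take this difference as reading error.
- **Arm:** it is clear of everything with the gripper open, about 0.25 m up. The wrist force read about 3 N from the movement.
- **Surroundings:** the bottle on the wider riser still stands in place. The arm never came down near the narrower riser, but I did not take a separate final picture of it.

Two things went less than smoothly. The tool drifted up to 8 mm while the fingers were closing, and I corrected that before gripping. My first final-check calculation used the wrong crop offset, and I redid it.

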